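# Reset a ratchet-propped display board and set it to its lowest notch

### The arm

A 7-joint arm with a two-finger parallel gripper is mounted at the origin on a cart in front of the work surface, level with it; the furniture and walls round the work are solid. World frame = base frame: x ahead of the robot, y to its left, z up, the work surface at z = 0. Lengths are in m, angles in rad, forces in N, time in s.
With the tool pointing down it reaches from about 0.35 to 0.9 m from the base axis. Payload 8.1 kg.
Tool frame: the origin (TCP) lies midway between the tips of the shut fingers; the grasp point (between the pads) lies grasp_offset behind it (grasp_offset is the distance from the TCP to the grasp point, in m); z points along the fingers, y is the line along which they close (so a half turn about z gives the same grasp; the last joint's range is limited). The gripper opens to 92 mm and grips with 3 to 60 N. Pads are 19 mm wide; open, the fingers measure 130 mm over their backs; the gripper's body (75 mm by 190 mm) begins 47 mm behind the grasp point.
Start: joints at [1.22, 0.434, 0.025, 1.573, -0.012, 1.134, -0.075], TCP at [0.153, -0.606, 0.196] pointing down, gripper open.
Joint ranges: [-2.62, 2.62], [-0.44, 2.09], [-1.27, 1.32], [0.08, 2.57], [-1.32, 4.46], [0.12, 2], [-2.74, 2.74]. Speed limits (rad/s): [2.22, 2.22, 3.01, 3.01, 3.14, 3.14, 3.14].

### API

Orientations are given as [roll, pitch, yaw] about the fixed x, y, z axes, in that order (R = Rz(yaw) Ry(pitch) Rx(roll)).
In Python, from plant import * gives the robot as it stands.
- The arm moves only by the shell command python3 -m crank 'ROWS'. ROWS is JSON, one flat list of numbers, 5 for each row, row after row: the finger opening in m, from 0 to 0.0918, then the shift along the world's x, y, z in m, then the turn about the world's z in rad. In form: [fingers, x, y, z, twist, fingers, x, y, z, twist, ...]. A call has 1 to 12 rows; each row is the pose to reach, as a shift and turn from the pose commanded when the call began; what a row does not reach only later rows make up. A row lasts 1/10 s, in which the tool goes at most 50 mm and 8.59 degrees, less where a joint would pass 70% of its speed; a pose out of reach is approached as far as the arm can. A call with a gripper value outside its range is refused whole. The fingers move at their own pace and stop on an object; the grip force is fixed at half the most. Time passes only in rows, so rows that repeat a pose let the fingers close. It gives the time, the measured TCP pose, the force, the opening and the grip force at its end, in the units of the state.
- observe(): the state, without advancing time (a new reading comes with each control period).
- read_camera(name): name is "scene" or "side" or "wrist"; returns a dict with "pixels" (400x640x3 uint8, red, green, blue), "fx", "fy", "cx", "cy" (pixels), "dist" ([k1, k2, p1, p2, k3] as OpenCV has them; the pictures are not rectified), "view" (4x4, takes a point from world to camera coordinates). Camera axes: x right, y up, looking along -z (the intrinsics and any distortion apply to the point x, -y, -z); pixel columns grow to the right and rows downward; lengths in m; the calibration is good to about 2 mm. A picture is of the moment at which its call begins. There is no depth.
- finish_job(): hands the job in; it is judged then, once.
The state is a dict: "time_s": time; "joint_positions": joint angles; "qvel": joint speeds; "joint_torque": joint torques, N m; "ee_pos": TCP position; "tcp_rot": TCP orientation; "contact_force": force on the tool from outside, world axes, zero at the start; "ft_torque": the same for the moment, N m; "finger_gap": finger opening in m; "grasp_force": force on a finger pad.
Only numpy, scipy, OpenCV 4.12 (cv2) and the standard library are available. Lean on these libraries where they do the work, as an engineer would, in place of code of your own. Each camera call takes 0.05 s, during which the arm holds its last target. There are 200 camera calls.

### The job

The display board on the ratchet easel is propped too steep. First slide the butter tub, without lifting it, out from in front of the easel and centre it on the round green-and-white mark; then lift the board by its orange tab up through its notches and past the top until the red pawl tips out, bring it all the way down flat under control without letting it fall, and raise it again to its first (lowest) notch and leave it propped there. Do not disturb the other things on the counter.

Things in the scene. Friction and masses are not known exactly. Their poses are not given: they have to be found in the camera images.
- easel: Ratchet easel, fixed: dark base plate 10 mm thick, rubber rest bar near its front, low hinge post on its right, grey cheek plate 160 mm high on its left. Origin on the counter under the middle of the board's hinge; x points from the front (robot side) to the back, y left along the hinge, z up. Base: 185 mm in front of the origin (-x), 30 behind, 118 right, 138 left.
- hinge_mid (a point): Middle of the board's hinge line, 60 mm above the counter over the easel's origin; axes as the easel's. The board: 166 mm from hinge to front edge, 190 mm wide, 12 mm thick, about 0.4 kg, wood with a black and white upper face; damped hinge (0.16 N m s/rad). Let go with the pawl out, it falls at about 2 rad/s; lower it at under 1 rad/s.
- board (a joint): Board angle about the hinge, rad: 0 = flat on the rest bar, grows as its front edge is lifted, stop at 1.12. Three notches, at 0.209, 0.401 and 0.593; it starts propped at the 2nd or 3rd. Lifts freely, clicking; goes down no further than a notch while the pawl is in. Above about 1.0 the pawl is tipped out and the board can go down past all notches; below about 0.05 the pawl is tipped in again.
- grip_tab (a point): Grasp point on the orange tab at the middle of the board's front edge: a tongue 56 mm wide (along the hinge), 12 thick, 48 long, standing out from the edge 58 deg above the board's plane (board at angle a: toward the robot and 58 deg + a up). Point 28 mm along it, mid-thickness; at angle 0, 179 mm in front of the hinge and 24 mm higher. Axes: the board's, x to the hinge, z out of its upper face.
- pawl (a joint): Angle of the red pawl on the left cheek, rad: 0 = in the teeth of the brass sector, 0.70 = tipped out. It falls to one side or the other by its weight and turns over at about 0.39; passing a tooth lifts it to about 0.13.
- pawl_flag (a point): The red round weight, 18 mm across, on top of the pawl at the easel's left cheek, about 178 mm above the counter: it leans to the back when the pawl is in and to the front when it is out.
- butter_tub: White and green butter tub with closed lid, 92 x 134 x 53 mm (own x, y, z; too wide to grasp), 0.2 to 0.42 kg, standing in front of the easel where the hand and tab come down. Origin at the centre of its underside. It slides on the counter.
- mark: Flat round mark on the counter, green ring and centre dot on white, 120 mm across, no height, to the left or right of the tub. Origin at its centre. Turning of the tub on it does not matter.
- card_reader: Black card reader with keys, 123 x 66 x 20 mm, loose bystander on the other side of the tub. Origin at the centre of its underside.
- milk_tin: Round green tin, 75 mm across, 58 mm high, loose bystander right of the easel. Origin at the centre of its underside.
- tape_roll: Roll of brown tape lying flat, 92 mm across, 48 mm high, loose bystander left of the easel. Origin at the centre of its underside.
- salt_jar: Glass jar with a black cap, 40 mm across, 105 mm high, loose bystander on the right. Origin at the centre of its underside.

How it is judged:
On the way, in this order (a step that is already met when the one before it is completed fails the run):
1. the tub stands on the mark, before the board is worked (horizontal distance between butter_tub and mark below 0.02 m and linear speed of butter_tub below 0.02 m/s and value of joint pawl below 0.3 rad), for 0.2 s.
2. the board is lifted past the top and the pawl tips out (value of joint board above 0.95 rad and value of joint pawl above 0.5 rad), for 0.05 s.
3. the board is down flat and the pawl is back in (value of joint board below 0.06 rad and value of joint pawl below 0.2 rad), for 0.1 s.
At the end, for the whole second after the job is handed in: The board rests on the pawl in its first notch (0.18 to 0.235 rad, pawl in), still and released, and the tub stands flat within 22 mm of the mark's centre (value of joint board between 0.18 and 0.235 rad and value of joint pawl below 0.06 rad and velocity of joint board between -0.05 and 0.05 rad/s and horizontal distance between butter_tub and mark below 0.022 m and angle between butter_tub's own z axis and vertical below 0.1 rad and linear speed of butter_tub below 0.02 m/s); the robot touches nothing.
It fails at once if the tub is lifted or tipped (height (world z) of butter_tub above 0.015 m or angle between butter_tub's own z axis and vertical above 0.35 rad).
It fails at once if the board is let fall with the pawl out (velocity of joint board below -1.5 rad/s and value of joint pawl above 0.5 rad).
It fails at once if a bystander (card reader, tin, tape roll or jar) is moved more than 30 mm or knocked over (distance of any of card_reader, milk_tin, tape_roll, salt_jar from where it was at the start of the episode above 0.03 m or angle between any of card_reader, milk_tin, tape_roll, salt_jar's own z axis and vertical above 0.5 rad).
It also fails if it takes over 64 s, if anything falls off the work surface, if the arm or the gripper's body presses on something with over 40 N, if the wrist force passes 120 N, or if a joint passes its speed limit or range.

## Working session

There is one attempt and no reset: what is moved stays moved. The work goes in short steps, Python scripts to look and compute and a shell command to move; the robot and the scene stay as the last step left them, time stands still between calls to the robot, and variables do not carry over. Pictures are saved under pics/ and viewed, at most 10 in all, crops included, and the job is handed in when it is done.

```bash
mkdir -p pics; ls; python3 - <<'E'
from plant import *
import cv2
s=observe()
print({k:(v if not hasattr(v,'tolist') else v.tolist()) for k,v in s.items()})
for n in("scene","side"):
    c=read_camera(n); cv2.imwrite(f"pics/{n}0.png",c["pixels"][:,:,::-1]); print(n,c["fx"],c["fy"],c["cx"],c["cy"],c["dist"],c["view"])
E
```

```text
pics
{'time_s': 0.0, 'joint_positions': [1.2203843350723362, 0.435206476180855, 0.024962666120117796, 1.5740786804241644, -0.011601866197200508, 1.1340039114381921, -0.07504485639380874], 'qvel': [-0.0017319221550577367, 2.6691319452410236e-05, -0.0016223226337215124, -0.0014719378648233733, -0.0017421241601859787, 0.0006364686000413276, 0.0006986907454611145], 'joint_torque': [0.0002694083650567336, -66.7857813835144, 0.9853066876530647, -31.446579694747925, -0.060492586344480515, 0.04295435850508511, 0.00017280886822845787], 'ee_pos': [0.15311394720743074, -0.6053847103826472, 0.19486226924058125], 'tcp_rot': [-3.140047050800653, 0.00013462665560304288, 0.24780618510946528], 'contact_force': [-1.2100665573827156, -0.11327624634006041, -0.8907661102294769], 'ft_torque': [-0.02251962263933166, 0.0025780298970218218, 0.0030322532049930494], 'grasp_force': 0.0, 'finger_gap': 0.09178822808866796}
scene 432.34077237807577 432.34077237807577 317.05120212493983 198.59365584806923 [-0.02763082  0.          0.          0.          0.        ] [[-0.81563783 -0.57839851  0.01378755  0.53985507]
 [ 0.44802571 -0.61635351  0.64759656 -0.25442892]
 [-0.36607088  0.53438143  0.76185865 -1.21365143]
 [ 0.          0.          0.          1.        ]]
side 364.29676006123617 364.29676006123617 322.8968441223697 200.02110233928784 [-0.05633398  0.          0.          0.          0.        ] [[ 0.97738748 -0.21019583  0.02305288 -0.53162711]
 [ 0.0563403   0.36394129  0.92971636 -0.20905481]
 [-0.20381239 -0.90739432  0.36755415 -0.87770106]
 [ 0.          0.          0.          1.        ]]
```

View pics/scene0.png

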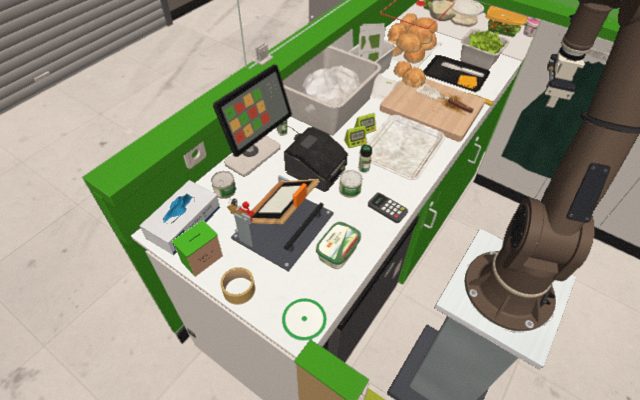

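View pics/side0.png

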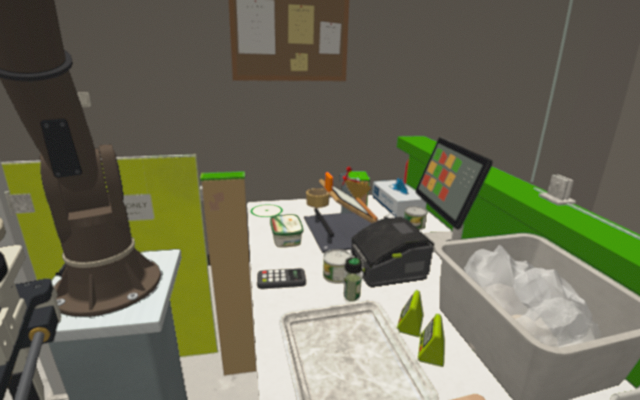

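Scene view: the green ring is at about (304,319), tub (338,244), card reader (388,207), tape (238,285), easel (285,225), with the orange tab at (300,195). The red pawl is at about (244,206). The side view shows the same layout from the right. Next I'll crop for detail and compute positions.

```bash
cat > h.py <<'E'
import numpy as np, cv2
from plant import *
def K(c): return np.array([[c["fx"],0,c["cx"]],[0,c["fy"],c["cy"]],[0,0,1.]])
F=np.diag([1,-1,-1.])
def ray(c,uv):
    p=cv2.undistortPoints(np.array([[uv]],float),K(c),np.array(c["dist"]))[0,0]
    V=np.array(c["view"]); R,t=V[:3,:3],V[:3,3]
    return -R.T@t, R.T@F@np.array([p[0],p[1],1])
def atz(c,uv,z):
    o,d=ray(c,uv); return o+d*(z-o[2])/d[2]
def proj(c,P):
    V=np.array(c["view"]); R=F@V[:3,:3]; t=F@V[:3,3]
    return cv2.projectPoints(np.atleast_2d(P).astype(float),cv2.Rodrigues(R)[0],t,K(c),np.array(c["dist"]))[0][:,0]
E
python3 - <<'E'
from h import *
c=read_camera("scene")
for n,uv,z in [("mark",(304,319),0),("tub",(338.5,243),.053),("card",(388,207),.02),("tape",(238,280),.048),("jar?",(366,150),.105),("tin",(350,177),.058),("post",(330,365),.0),
 ("baseFR",(332,213),.01),("baseF L",(288,265),.01),("baseBL",(233,238),.01)]:
    print(n,atz(c,uv,z).round(3))
im=c["pixels"][160:350,190:445,::-1]
cv2.imwrite("pics/crop0.png",cv2.resize(im,None,fx=3.1,fy=3.1,interpolation=cv2.INTER_CUBIC))
E
```

```text
mark [0.415 0.408 0.   ]
tub [0.458 0.183 0.053]
card [ 0.417 -0.045  0.02 ]
tape [0.613 0.44  0.048]
jar? [ 0.571 -0.147  0.105]
tin [ 0.569 -0.052  0.058]
post [0.29  0.469 0.   ]
baseFR [0.552 0.073 0.01 ]
baseF L [0.548 0.306 0.01 ]
baseBL [0.74  0.328 0.01 ]
```

View pics/crop0.png

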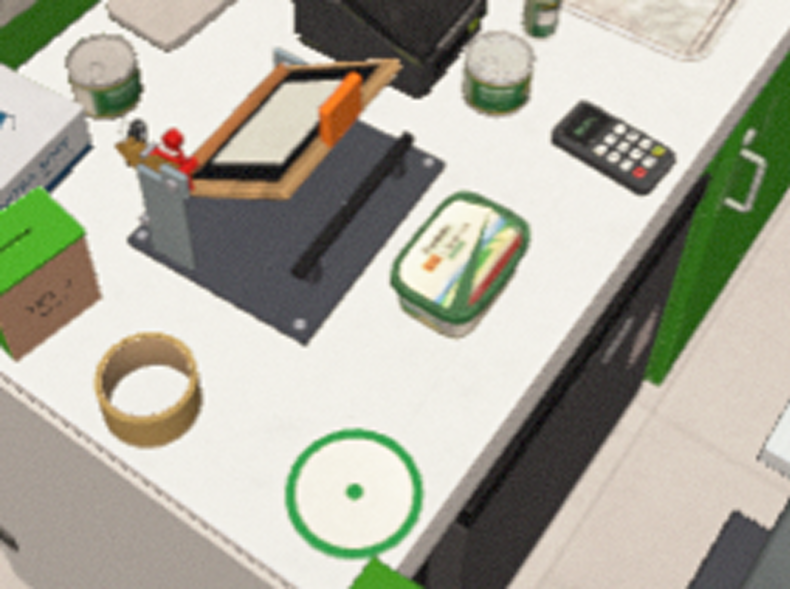

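The crop shows tub lid centre at crop (461,255), i.e. (338.7,242.3) full frame. Mark dot is at (354,491), i.e. (304.2,318.4). Base corners are (443,163), (305,343) and (130,238). The pawl flag leans back, so the pawl is in.

```bash
python3 - <<'E'
from h import *
import plant
c=read_camera("scene")
f=lambda u,v,z:atz(c,(190+u/3.1,160+v/3.1),z)
print("mark",f(354,491,0)[:2].round(3),"tubc",f(461,255,.053)[:2].round(3))
for p in [(395,260),(445,197),(460,193),(525,215),(528,240),(475,315),(460,322),(395,285)]: print(p,f(*p,.050)[:2].round(3))
fr,fl,bl=[f(*p,.01)[:2] for p in((443,163),(305,343),(130,238))]
print("base",fr,fl,bl,np.linalg.norm(fr-fl),np.linalg.norm(fl-bl))
ey=(fr-fl)/np.linalg.norm(fr-fl)*-1; ex=np.array([ey[1],-ey[0]]); yaw=np.arctan2(ex[1],ex[0])
o=np.mean([fl+.185*ex-.138*ey, fr+.185*ex+.118*ey, bl-.03*ex-.138*ey],0)
print("origin",o,yaw,[ (fl+.185*ex-.138*ey).round(3),(fr+.185*ex+.118*ey).round(3),(bl-.03*ex-.138*ey).round(3)])
for a in(.401,.593):
    P=np.r_[o-.1806*np.cos(a+.1333)*ex,.06+.1806*np.sin(a+.1333)]
    print(a,P,(proj(c,P)[0]-[190,160])*3.1)
print([ (k,v) for k,v in vars(plant).items() if 'offset' in k])
for k,p,z in(("card",(612,147),.02),("tin",(500,60),.058),("tape",(150,375),.048),("reader left end",(553,140),.02),("frontedge L",(420,560),0)):print(k,f(*p,z)[:2].round(3))
E
```

```text
mark [0.415 0.407] tubc [0.458 0.18 ]
(395, 260) [0.506 0.219]
(445, 197) [0.509 0.131]
(460, 193) [0.5   0.118]
(525, 215) [0.435 0.104]
(528, 240) [0.418 0.127]
(475, 315) [0.413 0.226]
(460, 322) [0.42 0.24]
(395, 285) [0.49  0.242]
base [0.5508     0.07001273] [0.53530292 0.31996613] [0.74555526 0.32677853] 0.25043334904500136 0.21036267461555033
origin [0.72692793 0.19336659] 0.06192062209961515 [array([0.728, 0.194]), array([0.728, 0.199]), array([0.724, 0.187])]
0.401 [0.57179688 0.18374848 0.15196851] [359.8168428 134.1499983]
0.593 [0.59216351 0.18501121 0.17993789] [340.37855044 104.638775  ]
[('grasp_offset', 0.0188)]
card [ 0.418 -0.042]
tin [ 0.56  -0.046]
tape [0.61  0.442]
reader left end [ 0.472 -0.015]
frontedge L [0.335 0.424]
```

Tab projection matches the third notch (0.593). Easel is at (0.727,0.193) with yaw 0.06, the tub at (0.460,0.178) and the mark at (0.415,0.407), so the spacing agrees with the sizes given. Now moving to the tub's right side.

```bash
python3 -m crank '[0.03,0.15,0.35,0,0.7, 0.03,0.15,0.35,0,0.7, 0.03,0.15,0.35,0,0.7, 0.03,0.15,0.35,0,0.7, 0.03,0.15,0.35,0,0.7, 0.03,0.15,0.35,0,0.7, 0.03,0.15,0.35,0,0.7, 0.03,0.15,0.35,0,0.7]'
```

```text
time_s: 1.0
ee_pos: [0.3041, -0.2526, 0.1958]
tcp_rot: [3.141, -0.0, 0.951]
contact_force: [0.8, -1.0, 0.5]
finger_gap: 0.033
grasp_force: 0.0
```

```bash
python3 -m crank '[0.03,0.155,0.325,0,0.66, 0.03,0.155,0.325,0,0.66, 0.03,0.155,0.325,0,0.66, 0.03,0.155,0.325,0,0.66, 0.03,0.155,0.325,0,0.66, 0.03,0.155,0.325,0,0.66, 0.03,0.155,0.325,0,0.66, 0.03,0.155,0.325,0,0.66, 0.03,0.155,0.325,0,0.66]'; python3 - <<'E'
from h import *
for n in ["wrist"]:
    c=read_camera(n); cv2.imwrite("pics/w1.png",c["pixels"][:,:,::-1])
    print(proj(c,[[.458,.07,0],[.46,.111,.05],[.415,.407,0]]))
E
```

```text
time_s: 1.9
ee_pos: [0.4584, 0.071, 0.1955]
tcp_rot: [-3.141, -0.001, 1.612]
contact_force: [-0.1, -0.5, -0.2]
finger_gap: 0.0297
grasp_force: 0.0
[[ 319.80559088  169.8245444 ]
 [ 323.08765288  141.28273192]
 [ 290.34294027 -166.56226385]]
```

View pics/w1.png

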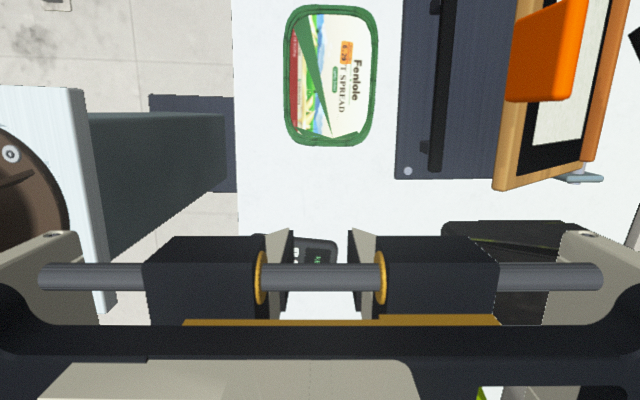

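Wrist view: lid spans columns 283–377 and rows 5–146 and is nearly square to the tool. The easel's front right base corner is at (396,180).

```bash
python3 -m crank '[0.03,0,0,-0.10,0, 0.03,0,0,-0.185,0, 0.03,0,0,-0.185,0, 0.03,0,0,-0.185,0, 0.03,0,0,-0.185,0, 0.03,0,0,-0.185,0]' & wait; python3 - <<'E'
from h import *
c=read_camera("wrist")
V=np.array(c["view"]); V2=V.copy(); V2[:3,3]-=V[:3,:3]@[0,0,0]
# pose of the view at the higher position: camera 0.185 higher
C=-V[:3,:3].T@V[:3,3]; dz=0.1955-observe()["ee_pos"][2]; V2[:3,3]=-V[:3,:3]@(C+[0,0,dz]); c["view"]=V2; print(dz)
for uv in[(283,75),(377,75),(330,5),(330,146),(330,75)]: print(uv,atz(c,uv,.05).round(4))
print(atz(c,(396,180),.01))
E
```

```text
time_s: 2.55
ee_pos: [0.4579, 0.0676, 0.0112]
tcp_rot: [-3.14, 0.001, 1.606]
contact_force: [0.1, -0.6, 1.1]
finger_gap: 0.03
grasp_force: 0.0
0.1833259535345882
(283, 75) [0.4161 0.1729 0.05  ]
(377, 75) [0.5121 0.1763 0.05  ]
(330, 5) [0.4613 0.238  0.05  ]
(330, 146) [0.4673 0.1026 0.05  ]
(330, 75) [0.4641 0.1746 0.05  ]
[0.55315489 0.05879359 0.01      ]
```

```bash
python3 -m crank '[0.03,0.004,0.01,0,0, 0.03,0.004,0.022,0,0, 0.03,0,0.04,0,0, 0.03,-0.004,0.06,0,0, 0.03,-0.008,0.08,0,0, 0.03,-0.012,0.1,0,0, 0.03,-0.016,0.12,0,0, 0.03,-0.02,0.14,0,0, 0.03,-0.024,0.16,0,0, 0.03,-0.028,0.18,0,0, 0.03,-0.03,0.19,0,0, 0.03,-0.03,0.19,0,0]'; python3 - <<'E'
from h import *
c=read_camera("scene"); a=c["pixels"][:,:,::-1][200:360,230:430]
w=read_camera("wrist")["pixels"][:,:,::-1]
im=np.vstack([cv2.resize(a,None,fx=2,fy=2),w[:240,120:520]]) 
cv2.imwrite("pics/p2.png",im); print(im.shape)
E
```

```text
time_s: 3.8
ee_pos: [0.4281, 0.2617, 0.0116]
tcp_rot: [3.14, -0.002, 1.611]
contact_force: [0.4, 0.6, -0.2]
finger_gap: 0.0298
grasp_force: 0.0
(560, 400, 3)
```

View pics/p2.png

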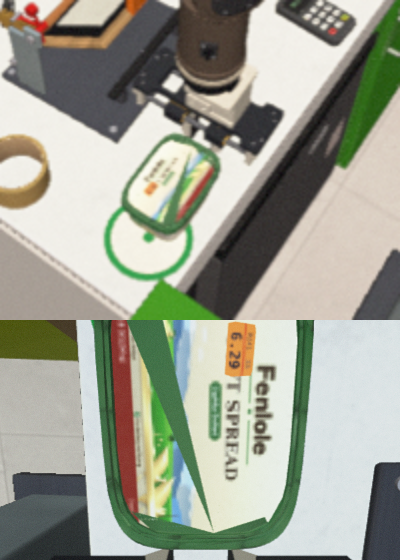

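Scene crop: lid centre at about (315,291.5), mark dot at (304,318.5). The wrist view shows the lid centred on the fingers (column about 321) and square to them.

```bash
python3 - <<'E'
from h import *
c=read_camera("scene")
print(atz(c,(315,291.5),.053),atz(c,(304.1,318.4),0))
# automatic: green lid rim mask
im=c["pixels"].astype(int); r,g,b=im[...,0],im[...,1],im[...,2]
m=((g>r+25)&(g>b+15)).astype(np.uint8); m[:255]=0;m[330:]=0
m=m[:, :]; ys,xs=np.nonzero(m[:,280:345]); 
w=read_camera("wrist")
for uv in[(213,420-320),(422,100),(320,227)]: print(uv,atz(w,uv,.05).round(4))
E
```

```text
[0.42233507 0.3484395  0.053     ] [0.41567294 0.4068012  0.        ]
(213, 100) [0.3756 0.3338 0.05  ]
(422, 100) [0.4734 0.3374 0.05  ]
(320, 227) [0.428  0.2721 0.05  ]
```

```bash
python3 -m crank '[0.03,-0.002,0.014,0,0, 0.03,-0.004,0.028,0,0, 0.03,-0.006,0.042,0,0, 0.03,-0.007,0.050,0,0, 0.03,-0.007,0.056,0,0, 0.03,-0.007,0.056,0,0, 0.03,-0.007,0.04,0,0, 0.03,-0.007,0.01,0,0, 0.03,-0.007,0.0,0.08,0, 0.03,-0.007,0.0,0.15,0, 0.03,-0.007,0.0,0.20,0, 0.03,-0.007,0.0,0.20,0]'; python3 - <<'E'
from h import *
c=read_camera("scene"); a=c["pixels"][:,:,::-1][240:360,260:380]
w=read_camera("wrist")["pixels"][:,:,::-1]
im=np.vstack([cv2.resize(a,None,fx=3,fy=3,interpolation=cv2.INTER_CUBIC),w[:240,140:500]]) 
cv2.imwrite("pics/p3.png",im)
E
```

```text
time_s: 5.2
ee_pos: [0.4211, 0.2572, 0.2121]
tcp_rot: [3.141, 0.0, 1.606]
contact_force: [1.3, 0.3, 0.4]
finger_gap: 0.03
grasp_force: 0.0
```

View pics/p3.png

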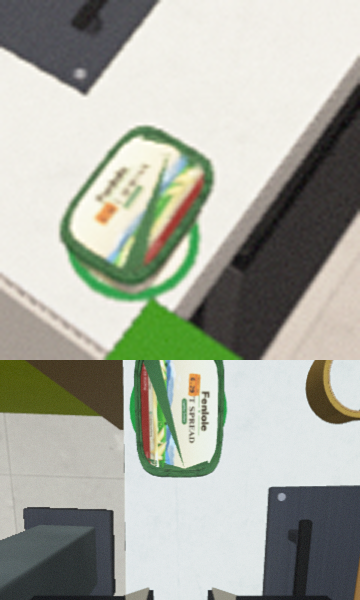

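Scene crop: lid centre at about (305.7,308.3), with the ring showing evenly round the tub. In the wrist view the ring sticks out the same amount left and right, at columns about 270 and 368 against a lid span of 277–362.

```bash
python3 -m crank '[0.03,0.04,-0.09,0.07,-0.4, 0.03,0.04,-0.09,0.07,-0.4, 0.03,0.04,-0.09,0.07,-0.4, 0.03,0.04,-0.09,0.07,-0.04, 0.03,0.04,-0.09,0.07,-0.04, 0.03,0.04,-0.09,0.07,-0.04]'; python3 - <<'E'
from h import *
c=read_camera("scene"); print(atz(c,(305.7,308.3),.053))
w=read_camera("wrist"); cv2.imwrite("pics/full4.png",w["pixels"][:,:,::-1])
P=proj(w,[.415,.407,0])[0]; print(P)
im=w["pixels"][:,:,::-1]; cv2.imwrite("pics/w4.png",im)
E
```

```text
time_s: 5.9
ee_pos: [0.4611, 0.1674, 0.2797]
tcp_rot: [3.141, 0.001, 1.572]
contact_force: [-0.4, -0.9, -0.1]
finger_gap: 0.0299
grasp_force: 0.0
[0.4138125  0.40156586 0.053     ]
[286.06259673 -20.09813583]
```

View pics/w4.png

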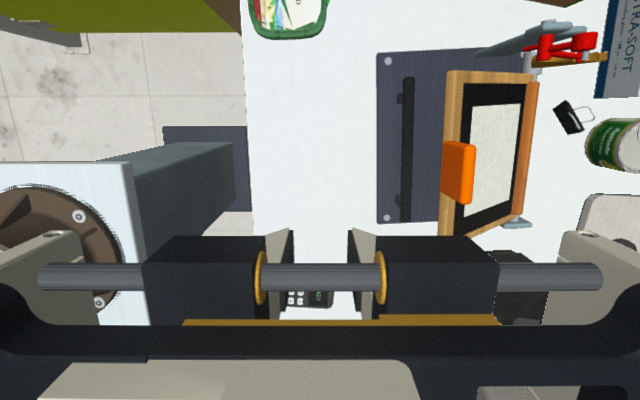

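Wrist view from above the easel: base front corners at (378,54) and (377,223). The orange tab spans columns 441–475 and rows 141–203. By the scene measurement the tub is within about 6 mm of the mark.

```bash
python3 - <<'E'
from h import *
w=read_camera("wrist")
fl,fr=[atz(w,p,.01)[:2] for p in((376.5,53),(377,224))]
print(fl,fr,np.linalg.norm(fl-fr))
ey=(fl-fr)/np.linalg.norm(fr-fl); ex=np.array([ey[1],-ey[0]])
print("yaw",np.arctan2(ex[1],ex[0]))
o=(fl+.185*ex-.138*ey+fr+.185*ex+.118*ey)/2; print("o",o)
im=w["pixels"].astype(int); m=((im[...,0]>180)&(im[...,1]<130)&(im[...,2]<60)).astype(np.uint8)
cc=cv2.connectedComponentsWithStats(m); i=1+np.argmax(cc[2][1:,4]); print(cc[2][i],cc[3][i])
s=read_camera("scene"); im=s["pixels"].astype(int); m=((im[...,0]>180)&(im[...,1]<130)&(im[...,2]<60)).astype(np.uint8); m[:160]=0;m[230:]=0
cs=cv2.connectedComponentsWithStats(m); j=1+np.argmax(cs[2][1:,4]); print(cs[2][j],cs[3][j])
# tab corners predicted from model (base at front edge, 48 long, 56 wide)
for yaw,oo in((np.arctan2(ex[1],ex[0]),o),(.05,np.array([.728,.19]))):
  e=np.array([np.cos(yaw),np.sin(yaw)]); n=np.array([-e[1],e[0]])
  for a in(.593,):
    g=np.r_[oo-.1806*np.cos(a+.1333)*e,.06+.1806*np.sin(a+.1333)]
    t=np.r_[-np.cos(1.012+a)*e,np.sin(1.012+a)]
    pts=[g+k*t+h*np.r_[n,0] for k in(-.028,.02) for h in(.028,-.028)]
    print("g",g.round(4),"wrist",proj(w,pts).round(0).tolist(),"scene",proj(s,pts).round(0).tolist())
E
```

```text
[0.53934694 0.31547399] [0.55181792 0.06358241] 0.2522001083731358
yaw 0.04946892484787483
o [0.7308506  0.18868845]
[445 140  31  64 726] [466.49862259 170.9077135 ]
[294 184  12  23  66] [297.98484848 194.65151515]
g [0.596  0.182  0.1799] wrist [[449.0, 140.0], [446.0, 193.0], [473.0, 145.0], [468.0, 206.0]] scene [[294.0, 206.0], [305.0, 193.0], [293.0, 194.0], [305.0, 181.0]]
g [0.5931 0.1833 0.1799] wrist [[446.0, 139.0], [443.0, 192.0], [470.0, 144.0], [465.0, 205.0]] scene [[295.0, 206.0], [306.0, 194.0], [294.0, 195.0], [305.0, 182.0]]
```

```bash
python3 -m crank '[0.0918,0.06,0.01,0,-0.3, 0.0918,0.132,0.017,0,-0.6, 0.0918,0.132,0.017,0,-0.9, 0.0918,0.132,0.017,0,-1.52, 0.0918,0.132,0.017,0,-1.52, 0.0918,0.132,0.017,0,-1.52, 0.0918,0.132,0.017,0,-1.52, 0.0918,0.132,0.017,0,-1.52, 0.0918,0.132,0.017,0,-1.52, 0.0918,0.132,0.017,0,-1.52, 0.0918,0.132,0.017,0,-1.52, 0.0918,0.132,0.017,0,-1.52]'; python3 - <<'E'
from h import *
w=read_camera("wrist"); cv2.imwrite("pics/w5.png",w["pixels"][:,:,::-1])
im=w["pixels"].astype(int); m=((im[...,0]>180)&(im[...,1]<130)&(im[...,2]<60)).astype(np.uint8)
cc=cv2.connectedComponentsWithStats(m); i=1+np.argmax(cc[2][1:,4]); print(cc[2][i],cc[3][i])
g=np.array([.596,.184,.18]);e=np.array([.9988,.05]);n=np.array([-.05,.9988]);a=.593
t=np.r_[-np.cos(1.012+a)*e,np.sin(1.012+a)]
print(proj(w,[g+k*t+h*np.r_[n,0] for k in(-.028,.02) for h in(.028,-.028)]))
E
```

```text
time_s: 7.3
ee_pos: [0.5932, 0.186, 0.28]
tcp_rot: [3.141, 0.0, 0.05]
contact_force: [0.4, 0.2, 0.0]
finger_gap: 0.0918
grasp_force: 0.0
[293 185  59  11 538] [321.66728625 190.10594796]
[[294.64890453 180.05446362]
 [347.3211862  180.06276296]
 [290.39930411 189.97919564]
 [351.90930297 189.98757769]]
```

View pics/w5.png

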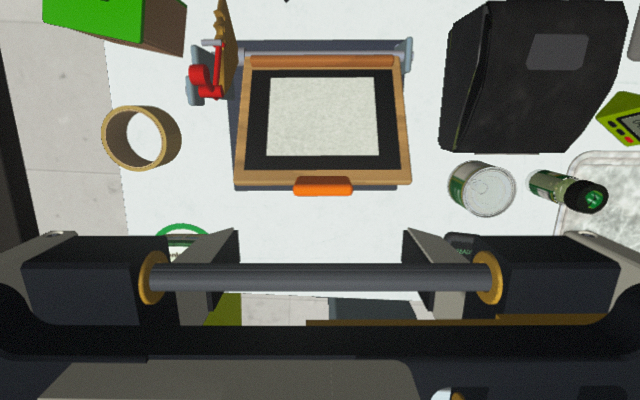

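Wrist view: the tab (columns 293–352, row about 190) is centred between the fingers and lies where the model predicts. Descend and grip.

```bash
python3 -m crank '[0.0918,0,0,-0.04,0, 0.0918,0,0,-0.08,0, 0.0918,0,0,-0.10,0, 0.0918,0,0,-0.114,0, 0.0918,0,0,-0.114,0, 0.04,0,0,-0.114,0, 0.04,0,0,-0.114,0, 0.04,0,0,-0.114,0, 0.04,0,0,-0.114,0, 0.04,0,0,-0.114,0]'
```

```text
time_s: 8.35
ee_pos: [0.5935, 0.1847, 0.1665]
tcp_rot: [3.14, -0.0, 0.047]
contact_force: [0.6, -10.9, 2.5]
finger_gap: 0.0564
grasp_force: 5.4
```

```bash
python3 - <<'E'
import numpy as np
x0,z0=.593,.166
for a in np.r_[np.arange(.593,1.11,.05),1.09]:
    print(round(a,3),round(.731-.186*np.cos(a+.142)-x0,4),round(.0412+.186*np.sin(a+.142)-z0,4))
E
```

```text
0.593 0.0 -0.0001
0.643 0.0064 0.0067
0.693 0.0132 0.0131
0.743 0.0202 0.0191
0.793 0.0275 0.0249
0.843 0.0352 0.0302
0.893 0.043 0.0351
0.943 0.0512 0.0397
0.993 0.0595 0.0438
1.043 0.068 0.0475
1.093 0.0767 0.0508
1.09 0.0762 0.0506
```

```bash
python3 -m crank '[0.04,0,-0.001,0,0, 0.04,0,-0.002,0,0, 0.04,0,-0.002,0,0, 0.04,0,-0.002,0,0]'
```

```text
time_s: 8.75
ee_pos: [0.5934, 0.1838, 0.1663]
tcp_rot: [3.141, -0.0, 0.048]
contact_force: [-0.1, -2.8, 3.3]
finger_gap: 0.0532
grasp_force: 30.0
```

Gripped at 30 N. Lifting along the arc.

```bash
python3 -m crank '[0.04,0.006,0,0.007,0, 0.04,0.013,0.001,0.013,0, 0.04,0.020,0.001,0.019,0, 0.04,0.0275,0.001,0.025,0, 0.04,0.035,0.002,0.030,0, 0.04,0.043,0.002,0.035,0, 0.04,0.051,0.003,0.040,0, 0.04,0.0595,0.003,0.044,0, 0.04,0.068,0.003,0.0475,0, 0.04,0.073,0.003,0.0495,0, 0.04,0.073,0.003,0.0495,0, 0.04,0.073,0.003,0.0495,0]'; python3 - <<'E'
from h import *
s=read_camera("scene")["pixels"][:,:,::-1][150:270,210:350]; w=read_camera("side")["pixels"][:,:,::-1][150:270,290:430]
cv2.imwrite("pics/l6.png",cv2.resize(np.hstack([s,w]),None,fx=2.8,fy=2.8,interpolation=cv2.INTER_CUBIC))
E
```

```text
time_s: 9.95
ee_pos: [0.666, 0.1871, 0.2154]
tcp_rot: [3.141, 0.001, 0.048]
contact_force: [0.3, 0.6, -0.2]
finger_gap: 0.0402
grasp_force: 0.0
```

View pics/l6.png

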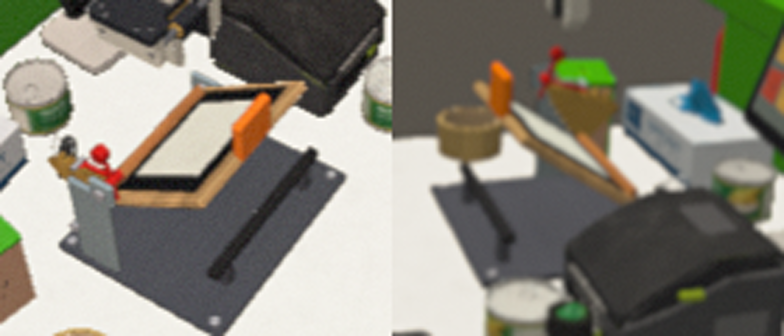

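The grip slipped off the tab. The picture shows the board still at the third notch and the pawl in, with the tab near (250,125) left and (500,88) right. I'll back off and fit the tab's pose numerically from all the cameras.

```bash
python3 -m crank '[0.06,0,0,0.04,0, 0.0918,0,0,0.08,0, 0.0918,-0.04,0,0.08,0, 0.0918,-0.073,0,0.065,0, 0.0918,-0.073,0,0.065,0, 0.0918,-0.073,0,0.065,0]'; cat > fit.py <<'E'
from h import *
from scipy.optimize import least_squares
def mask(c):
    hsv=cv2.cvtColor(c["pixels"],cv2.COLOR_RGB2HSV)
    return ((hsv[...,0]>=4)&(hsv[...,0]<=14)&(hsv[...,1]>190)&(hsv[...,2]>110)).astype(np.uint8)
def tab(o,yaw,a):
    e=np.array([np.cos(yaw),np.sin(yaw),0]); n=np.array([-e[1],e[0],0]); z=np.array([0,0,1.])
    b=np.r_[o[:2],.06]+o[2]*z-.1642*(np.cos(a)*e-np.sin(a)*z)
    t=-np.cos(1.012+a)*e+np.sin(1.012+a)*z; q=np.cross(n,t)
    return [b+k*t+h*n+w*q for k in(.008,.048) for h in(.028,-.028) for w in(.006,-.006)], b+.028*t
E
python3 - <<'E'
from fit import *
for n in("wrist","scene","side"):
    c=read_camera(n); m=mask(c); cc=cv2.connectedComponentsWithStats(m)
    P=proj(c,tab([.731,.19,0],.05,.593)[0]); print(n,"pred",P.min(0).round(1),P.max(0).round(1))
    for i in np.argsort(-cc[2][1:,4])[:5]+1:
        x,y,w,h,A=cc[2][i]; print("  ",x,y,x+w,y+h,A)
E
```

```text
time_s: 10.65
ee_pos: [0.5924, 0.1869, 0.2809]
tcp_rot: [3.141, 0.0, 0.048]
contact_force: [0.7, 0.1, 0.9]
finger_gap: 0.0831
grasp_force: 0.0
wrist pred [292.2 174.9] [353.9 195.4]
   294 183 353 195 632
   629 136 634 141 6
   625 136 629 141 5
   223 46 224 47 1
   630 141 631 142 1
scene pred [291.1 180.8] [306.7 204.9]
   293 183 307 207 185
   493 25 496 27 5
   242 210 245 212 3
   253 211 254 214 3
   490 26 491 28 2
side pred [323.6 171.6] [333.3 190.1]
   325 173 333 191 92
   406 171 407 177 6
   345 179 347 181 2
   407 166 408 168 2
   405 179 406 181 2
```

The tab fits the model within 1–2 px, so its pose is right. I'll regrip nearer the specified point and lift in small monitored steps.

```bash
python3 -m crank '[0.0918,0.003,-0.002,-0.04,0, 0.0918,0.003,-0.002,-0.08,0, 0.0918,0.003,-0.002,-0.105,0, 0.0918,0.003,-0.002,-0.115,0, 0.0918,0.003,-0.002,-0.1185,0, 0.0918,0.003,-0.002,-0.1185,0]'; python3 -m crank '[0.05,0,0,0,0, 0.05,0,0,0,0, 0.05,0,0,0,0, 0.05,0,0,0,0, 0.05,0,0,0,0, 0.05,0,0,0,0, 0.05,0,0,0,0]'
```

```text
time_s: 11.4
ee_pos: [0.5972, 0.1854, 0.163]
tcp_rot: [-3.141, -0.001, 0.048]
contact_force: [-0.2, -0.7, -0.3]
finger_gap: 0.0917
grasp_force: 0.0
time_s: 12.1
ee_pos: [0.5962, 0.1839, 0.1622]
tcp_rot: [3.14, 0.0, 0.047]
contact_force: [-1.0, -4.6, 2.7]
finger_gap: 0.0549
grasp_force: 30.0
```

```bash
python3 -m crank '[0.04,0.003,0,0.0035,0, 0.04,0.006,0,0.007,0, 0.04,0.0095,0,0.010,0, 0.04,0.0127,0.0005,0.013,0, 0.04,0.0127,0.0005,0.013,0]'; python3 - <<'E'
from fit import *
s=observe(); print(s["ft_torque"])
for n in("scene","side"):
    c=read_camera(n); m=mask(c); cc=cv2.connectedComponentsWithStats(m); i=1+np.argmax(cc[2][1:,4]); print(n,cc[2][i],cc[3][i])
    for a in(.593,.693):
        P=proj(c,tab([.731,.19,0],.05,a)[0]); print(a,P.min(0).round(1),P.max(0).round(1))
E
```

```text
time_s: 12.6
ee_pos: [0.61, 0.1847, 0.175]
tcp_rot: [3.141, -0.0, 0.047]
contact_force: [4.1, -4.7, -7.5]
finger_gap: 0.0556
grasp_force: 30.0
[-1.02785744 -0.68977809  0.07448828]
scene [290 178  14  25 187] [296.72192513 190.29411765]
0.593 [291.1 180.8] [306.7 204.9]
0.693 [286.5 175.7] [303.5 200.1]
side [328 171   9  17  72] [331.43055556 179.66666667]
0.593 [323.6 171.6] [333.3 190.1]
0.693 [327.1 167.3] [338.2 185.8]
```

```bash
python3 -m crank '[0.04,0.0045,0,0.004,0, 0.04,0.009,0,0.008,0, 0.04,0.014,0.001,0.0115,0, 0.04,0.019,0.001,0.015,0, 0.04,0.024,0.001,0.0185,0, 0.04,0.029,0.0015,0.0215,0, 0.04,0.029,0.0015,0.0215,0]'; python3 - <<'E'
from fit import *
for n in("scene","side"):
    c=read_camera(n); m=mask(c); cc=cv2.connectedComponentsWithStats(m); i=1+np.argmax(cc[2][1:,4]); print(n,cc[2][i],cc[3][i])
    for a in(.793,.893):
        P=proj(c,tab([.731,.19,0],.05,a)[0]); print(a,P.min(0).round(1),P.max(0).round(1))
E
```

```text
time_s: 13.4
ee_pos: [0.6389, 0.1862, 0.1954]
tcp_rot: [3.141, 0.001, 0.047]
contact_force: [4.4, -3.8, -12.8]
finger_gap: 0.055
grasp_force: 30.0
scene [282 169  15  25 242] [288.66528926 181.0785124 ]
0.793 [281.6 170.7] [299.9 195.3]
0.893 [276.3 166.1] [295.9 190.6]
side [335 161  12  19 122] [340.48360656 171.85245902]
0.793 [330.9 163.3] [343.5 181.9]
0.893 [335.1 159.8] [349.  178.4]
```

```bash
python3 -m crank '[0.04,0.005,0,0.0015,0, 0.04,0.010,0,0.004,0, 0.04,0.016,0.0005,0.0065,0, 0.04,0.022,0.001,0.009,0, 0.04,0.028,0.001,0.011,0, 0.04,0.033,0.0015,0.0125,0, 0.04,0.033,0.0015,0.0125,0]'; cat > chk.py <<'E'
from fit import *
for n in("scene","side"):
    c=read_camera(n); m=mask(c); cc=cv2.connectedComponentsWithStats(m); i=1+np.argmax(cc[2][1:,4]); b=cc[2][i]; b=np.r_[b[:2],b[:2]+b[2:4]]
    best=[]
    for a in np.arange(0,1.15,.01):
        P=proj(c,tab([.731,.19,0],.05,a)[0]); p=np.r_[P.min(0),P.max(0)]+([1,2,1,2] if n=="scene" else [1,1,0,1]); best.append((np.abs(p-b).mean(),a))
    print(n,b,"err/angle",np.round(min(best),2))
    im=c["pixels"].astype(int); r=((im[...,0]>140)&(im[...,1]<70)&(im[...,2]<75)).astype(np.uint8)
    if n=="scene": r[:, :225]=0; r[:,265:]=0; r[:190]=0; r[225:]=0
    else: r[:, :335]=0; r[:,365:]=0; r[:160]=0; r[195:]=0
    ys,xs=np.nonzero(r); print("red",len(xs),xs.mean() if len(xs) else 0,ys.mean() if len(ys) else 0,[xs.min(),xs.max(),ys.min(),ys.max()] if len(xs) else 0)
E
python3 chk.py
```

```text
time_s: 14.2
ee_pos: [0.6721, 0.188, 0.2099]
tcp_rot: [3.141, -0.001, 0.047]
contact_force: [0.2, -6.5, -3.5]
finger_gap: 0.055
grasp_force: 30.0
scene [272 161 289 186] err/angle [1.27 1.04]
red 62 249.40322580645162 209.01612903225808 [np.int64(237), np.int64(255), np.int64(202), np.int64(215)]
side [343 156 356 174] err/angle [0.85 1.04]
red 1 352.0 169.0 [np.int64(352), np.int64(352), np.int64(169), np.int64(169)]
```

```bash
python3 -m crank '[0.04,0.004,0,0.0015,0, 0.04,0.008,0.0005,0.003,0, 0.04,0.008,0.0005,0.003,0, 0.04,0.008,0.0005,0.003,0]'; python3 chk.py; python3 - <<'E'
from h import *
for i,im in(("before",cv2.imread("pics/scene0.png")[:,:,::-1].astype(int)),("now",read_camera("scene")["pixels"].astype(int))):
    r=((im[...,0]>140)&(im[...,1]<70)&(im[...,2]<75))[195:222,232:262]
    print(i); print("\n".join("".join(".#"[int(v)] for v in row) for row in r))
E
```

```text
time_s: 14.7
ee_pos: [0.6795, 0.1884, 0.2123]
tcp_rot: [3.141, 0.0, 0.047]
contact_force: [0.8, -5.7, -6.5]
finger_gap: 0.0549
grasp_force: 30.0
scene [270 159 288 184] err/angle [1.16 1.09]
red 58 249.4655172413793 209.1551724137931 [np.int64(237), np.int64(255), np.int64(202), np.int64(215)]
side [345 155 358 173] err/angle [0.98 1.08]
red 0 0 0 0
before
..............................
..............................
..............................
..............................
..............................
..............................
..............................
.............##...............
............####..............
...........######.............
...........######.............
...........#####..............
............###...............
........#......#..............
.......####...................
..........###..##.............
............#########.........
..............########........
................######........
................#####.........
.................###..........
..............................
..............................
...................#........
[... 236 characters left out ...]
..................
..............................
..............................
.....###......................
.......##.....................
........##....................
..........#...................
...................####.......
..................######......
..................######......
..................#####.......
...............#######........
................######........
.................##..#........
................###...........
................####..........
.................###..........
..............................
..............................
..............................
..............................
..............................
..............................
```

The pawl flag moved from (246,205) to (253,208), towards the front, so the pawl is out. The board is at about 1.08. Working out the controlled lowering.

```bash
python3 - <<'E'
import numpy as np
t0=1.2785;r=.1787
for k in range(0,20):
    t=t0-.055*k
    print(k+1 if 0 else k,round(t-.1935,3),round(-r*(np.cos(t)-np.cos(t0)),4),round(r*(np.sin(t)-np.sin(t0)),4))
E
```

```text
0 1.085 -0.0 0.0
1 1.03 -0.0093 -0.0031
2 0.975 -0.0185 -0.0067
3 0.92 -0.0274 -0.0108
4 0.865 -0.0361 -0.0154
5 0.81 -0.0445 -0.0204
6 0.755 -0.0527 -0.0259
7 0.7 -0.0605 -0.0319
8 0.645 -0.068 -0.0382
9 0.59 -0.0751 -0.045
10 0.535 -0.0818 -0.0522
11 0.48 -0.0882 -0.0597
12 0.425 -0.0941 -0.0675
13 0.37 -0.0996 -0.0757
14 0.315 -0.1046 -0.0841
15 0.26 -0.1091 -0.0928
16 0.205 -0.1132 -0.1018
17 0.15 -0.1168 -0.1109
18 0.095 -0.1198 -0.1203
19 0.04 -0.1224 -0.1298
```

```bash
python3 -m crank '[0.04,-0.009,-0.0005,-0.003,0, 0.04,-0.0185,-0.001,-0.0067,0, 0.04,-0.0275,-0.0015,-0.011,0, 0.04,-0.036,-0.002,-0.0155,0, 0.04,-0.0445,-0.002,-0.0205,0, 0.04,-0.0525,-0.0025,-0.026,0, 0.04,-0.0525,-0.0025,-0.026,0]'; python3 chk.py
```

```text
time_s: 15.55
ee_pos: [0.6262, 0.1856, 0.1876]
tcp_rot: [3.14, -0.001, 0.047]
contact_force: [-3.2, -7.9, 3.7]
finger_gap: 0.0551
grasp_force: 30.0
scene [286 173 300 198] err/angle [1.15 0.78]
red 60 249.5 209.35 [np.int64(237), np.int64(256), np.int64(202), np.int64(215)]
side [332 163 343 183] err/angle [0.49 0.79]
red 0 0 0 0
```

```bash
python3 -m crank '[0.04,-0.008,-0.0005,-0.006,0, 0.04,-0.0153,-0.001,-0.0123,0, 0.04,-0.0224,-0.001,-0.019,0, 0.04,-0.029,-0.0015,-0.0263,0, 0.04,-0.0355,-0.002,-0.0338,0, 0.04,-0.0414,-0.002,-0.0416,0, 0.04,-0.047,-0.0025,-0.05,0, 0.04,-0.052,-0.0025,-0.058,0, 0.04,-0.0565,-0.003,-0.067,0, 0.04,-0.0565,-0.003,-0.067,0]'; python3 chk.py
```

```text
time_s: 16.65
ee_pos: [0.5664, 0.1824, 0.1187]
tcp_rot: [3.139, 0.006, 0.048]
contact_force: [-12.9, -9.6, 6.6]
finger_gap: 0.0549
grasp_force: 30.0
scene [301 198 316 219] err/angle [0.92 0.33]
red 51 250.35294117647058 209.7843137254902 [np.int64(237), np.int64(255), np.int64(202), np.int64(215)]
side [318 195 324 205] err/angle [3.37 0.31]
red 1 344.0 178.0 [np.int64(344), np.int64(344), np.int64(178), np.int64(178)]
```

```bash
python3 -m crank '[0.04,-0.004,0,-0.002,0, 0.04,-0.006,0,-0.007,0, 0.04,-0.0085,0,-0.0125,0, 0.04,-0.0107,-0.0005,-0.018,0, 0.04,-0.0125,-0.0005,-0.0225,0, 0.04,-0.0138,-0.0005,-0.027,0, 0.04,-0.0153,-0.0005,-0.0315,0, 0.04,-0.0163,-0.001,-0.036,0, 0.04,-0.0163,-0.001,-0.036,0]'; python3 chk.py
```

```text
time_s: 17.65
ee_pos: [0.5518, 0.1816, 0.083]
tcp_rot: [3.14, 0.004, 0.048]
contact_force: [-7.8, -8.6, 1.6]
finger_gap: 0.0555
grasp_force: 30.0
scene [318 209 320 212] err/angle [8.64 0.09]
red 70 248.15714285714284 208.88571428571427 [np.int64(237), np.int64(253), np.int64(203), np.int64(215)]
side [316 207 321 216] err/angle [4.32 0.1 ]
red 13 343.53846153846155 171.07692307692307 [np.int64(342), np.int64(345), np.int64(166), np.int64(178)]
```

```bash
python3 -m crank '[0.04,-0.001,0,-0.005,0, 0.04,-0.0015,0,-0.010,0, 0.04,-0.002,0,-0.014,0, 0.04,-0.002,0,-0.017,0, 0.04,-0.002,0,-0.017,0, 0.04,-0.002,0,-0.017,0]'; python3 chk.py;  python3 - <<'E'
from h import *
im=read_camera("scene")["pixels"].astype(int)
r=((im[...,0]>140)&(im[...,1]<70)&(im[...,2]<75))[195:222,232:262]
print("\n".join("".join(".#"[int(v)] for v in row) for row in r))
E
```

```text
time_s: 18.35
ee_pos: [0.5478, 0.1814, 0.0657]
tcp_rot: [3.139, 0.007, 0.048]
contact_force: [-12.8, -9.0, 1.9]
finger_gap: 0.0552
grasp_force: 30.0
scene [319 213 322 217] err/angle [8.06 0.  ]
red 69 246.66666666666666 209.44927536231884 [np.int64(238), np.int64(253), np.int64(202), np.int64(220)]
side [316 213 320 220] err/angle [5.17 0.03]
red 13 345.0769230769231 174.07692307692307 [np.int64(343), np.int64(348), np.int64(167), np.int64(178)]
..............................
..............................
..............................
..............................
..............................
..............................
..............................
.............##...............
............####..............
...........######.............
...........######.............
...........#####..............
............###...............
.......##......#..............
......#####...................
..........###...#.............
............#########.........
...............######.........
................######........
................#####.........
.................##...........
..............................
..............................
...................#..........
...................##.........
...................##.........
..............................
```

Pawl is back in. Pressing a little further to make sure the board is flat.

```bash
python3 -m crank '[0.04,-0.001,-0.001,-0.002,0, 0.04,-0.0015,-0.001,-0.004,0, 0.04,-0.0015,-0.001,-0.005,0, 0.04,-0.0015,-0.001,-0.005,0, 0.04,-0.0015,-0.001,-0.005,0]'; python3 chk.py | grep angle
```

```text
time_s: 19.0
ee_pos: [0.5482, 0.1815, 0.0637]
tcp_rot: [3.14, 0.003, 0.048]
contact_force: [-16.3, -11.0, 25.8]
finger_gap: 0.0552
grasp_force: 30.0
scene [319 213 321 217] err/angle [8.31 0.  ]
side [316 213 320 220] err/angle [5.17 0.03]
```

Now raise to about 0.26, just past the first notch.

```bash
python3 -m crank '[0.04,-0.001,0,0.006,0, 0.04,-0.0005,0,0.012,0, 0.04,0.001,0,0.018,0, 0.04,0.002,0,0.024,0, 0.04,0.004,0,0.030,0, 0.04,0.006,0,0.036,0, 0.04,0.008,0.0005,0.042,0, 0.04,0.010,0.0005,0.048,0, 0.04,0.010,0.0005,0.048,0]'; python3 chk.py
```

```text
time_s: 20.0
ee_pos: [0.5642, 0.1823, 0.1114]
tcp_rot: [-3.14, -0.007, 0.047]
contact_force: [8.4, -5.0, -6.8]
finger_gap: 0.0551
grasp_force: 30.0
scene [307 201 317 215] err/angle [3.93 0.31]
red 71 246.9718309859155 209.40845070422534 [np.int64(239), np.int64(253), np.int64(202), np.int64(220)]
side [317 198 323 207] err/angle [3.72 0.27]
red 12 345.25 173.91666666666666 [np.int64(343), np.int64(348), np.int64(167), np.int64(178)]
```

```bash
python3 -m crank '[0.04,-0.001,0,-0.004,0, 0.04,-0.002,0,-0.008,0, 0.04,-0.003,0,-0.012,0, 0.04,-0.003,0,-0.012,0]'; python3 chk.py | grep angle
```

```text
time_s: 20.5
ee_pos: [0.5586, 0.1821, 0.0989]
tcp_rot: [-3.142, -0.002, 0.047]
contact_force: [-1.6, -8.1, 8.4]
finger_gap: 0.055
grasp_force: 30.0
scene [309 204 319 218] err/angle [3.94 0.19]
side [316 202 322 211] err/angle [3.89 0.2 ]
```

```bash
python3 -m crank '[0.065,0,0,0,0, 0.075,0,0,0,0, 0.0918,0,0,0,0, 0.0918,0,0,0,0, 0.0918,0,0,0.04,0, 0.0918,0,0,0.08,0, 0.0918,0,0,0.13,0, 0.0918,0,0,0.17,0, 0.0918,-0.03,0,0.19,0, 0.0918,-0.03,0,0.19,0]'; python3 chk.py; python3 - <<'E'
from h import *
s=read_camera("scene")["pixels"][:,:,::-1][160:350,200:410]
cv2.imwrite("pics/f.png",cv2.resize(s,None,fx=3,fy=3,interpolation=cv2.INTER_CUBIC))
E
```

```text
time_s: 21.6
ee_pos: [0.5262, 0.1843, 0.2913]
tcp_rot: [-3.139, -0.005, 0.05]
contact_force: [0.4, 0.1, -0.5]
finger_gap: 0.0915
grasp_force: 0.0
scene [302 204 318 224] err/angle [0.94 0.19]
red 71 246.90140845070422 209.3661971830986 [np.int64(239), np.int64(253), np.int64(202), np.int64(220)]
side [314 197 322 209] err/angle [2.55 0.24]
red 13 345.53846153846155 173.3846153846154 [np.int64(343), np.int64(349), np.int64(167), np.int64(178)]
```

View pics/f.png

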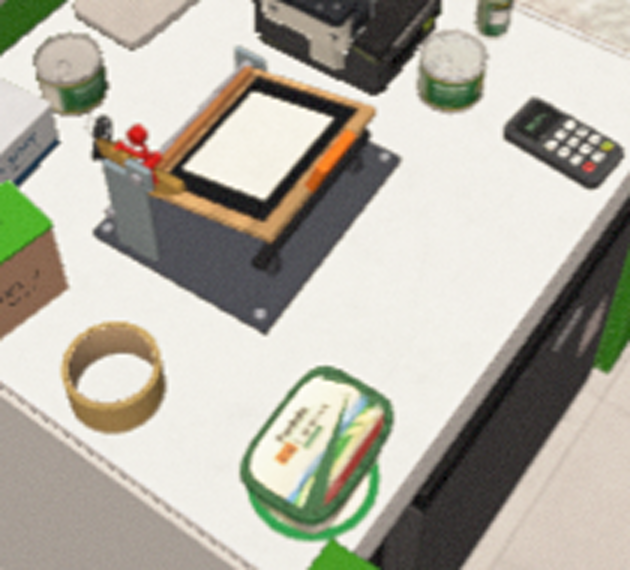

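The board is propped in its first notch (about 0.2). The pawl is in, with its flag leaning back at crop (138,135). The tub is on the mark at (318,445), the other things are where they were, and the gripper is clear. Handing in.

```bash
python3 -c "from plant import *; print(finish_job())"
```

```text
the job is handed in; nothing more can be done
None
```

I handed the job in at about 22 s; no verdict came back. By my camera checks, the tub is about 6 mm off the mark's centre, the board is propped in its first notch at about 0.2 rad with the pawl in, and the gripper is clear. The board was lowered under control, and the other things on the counter look undisturbed. My first grip slipped off the tab, but the board stayed at (or dropped back to) its starting notch and I regripped.

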